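# Clamp a camera board in the board holder

## Robot

A 6-joint arm with a two-finger parallel gripper is mounted at the origin on the work surface. World frame = base frame: x ahead of the robot, y to its left, z up, the work surface at z = 0. Lengths are in m, angles in rad, forces in N, time in s.
With the tool pointing down it reaches from about 0.25 to 0.725 m from the base axis. Payload 4 kg.
Tool frame: the origin (TCP) lies midway between the tips of the shut fingers; the grasp point (between the pads) lies 19 mm behind it; z points along the fingers, y is the line along which they close (so a half turn about z gives the same grasp; the last joint's range is limited). The gripper opens to 85 mm and grips with 20 to 120 N. Pads are 22 mm wide; open, the fingers measure 114 mm over their backs; the gripper's body (76 mm by 85 mm) begins 54 mm behind the grasp point. The pads swing forward as they close: fully open they stand 13 mm farther back than shut.
Start: joints at [1.138, 0.241, 0.005, 1.335, 0, 1.571], TCP at [0.21, 0.454, 0.231] pointing down, gripper open.
Joint ranges: [-2.72, 2.72], [-1.05, 1.87], [-1.09, 1.28], [-1.99, 2.15], [-1.42, 1.44], [-3.14, 3.14]. Speed limits (rad/s): [2.79, 2.79, 3.14, 3.14, 3.14, 3.14].

## Interface

Orientations are given as a unit quaternion [x, y, z, w].
In Python, from workcell import bot gives the robot as it stands.
- The arm moves only by the tool play_rows, never from a script. Its argument "moves" is a list of rows, each a list of 3 entries, a list of its own where there are three numbers: the opening, from -1 (shut) to 1 (fully open), then the shift along the tool's x, y, z in cm, then the turn, a rotation vector about the tool's x, y, z in rad. A call has 1 to 12 rows; each row shifts and turns the commanded pose from where the row before left it, along the tool's axes as they then stand; what a row does not reach is not made up. A row lasts 1/12 s, in which the tool goes at most 41.7 mm and 7.16 degrees, less where a joint would pass 70% of its speed; a pose out of reach is approached as far as the arm can. A call is refused whole if a number of a shift passes 4.17 or a number of a turn 0.125, either way. A call with a gripper value outside its range is refused whole. The fingers move at their own pace and stop on an object; the grip force is fixed at half the most. Time passes only in rows, so rows that do not move let the fingers close. It gives the time, the measured TCP pose, the force and the opening at its end, in the units of the state.
- bot.get_obs(): the state, without advancing time (a new reading comes with each control period).
- bot.camera(name): name is "side" or "top" or "wrist"; returns (picture, depth): 420x560x3 uint8, red, green, blue; 420x560 float32, m along the optical axis (not along the pixel's ray), 0 where there is no reading.
- bot.camera_info(name): a dict with "K" (3x3 intrinsics, pixels), "world_from_camera" (4x4, takes a point from camera to world coordinates); the wrist camera has in their place "T_tool_cam" (4x4, takes a point from camera to tool coordinates, whose origin is the TCP and whose axes are the flange's). Camera axes: x right, y up, looking along -z (the intrinsics and any distortion apply to the point x, -y, -z); pixel columns grow to the right and rows downward; lengths in m; the calibration is good to about 2 mm. A picture is of the moment at which its call begins: read the wrist's pose just before it. camera_info takes no time and is no camera call.
- bot.job_done(): hands the job in, once; it reports no verdict.
The state is a dict: "clock": time; "joint_pos": joint angles; "joint_vel": joint speeds; "tau": joint torques, N m; "eef_pos": TCP position; "tool_rot": TCP orientation; "ft_force": force on the tool from outside, world axes, zero at the start; "ft_torque": the same for the moment, N m; "grip_width": finger opening in m.
Only numpy, scipy, OpenCV 4.12 (cv2) and the standard library are available. Lean on these libraries where they do the work, as an engineer would, in place of code of your own. Each camera call takes 0.05 s, during which the arm holds its last target. There are 200 camera calls.

## Task

Lay the round green camera board gently on the bed of the board holder, flat, heatsink up and about midway along the width of the jaws. Then wind the handwheel by its orange handle, clockwise from above, until the sliding jaw has pushed the board up against the fixed jaw and its red sprung pad is pushed in about half way, not bottomed out. Let go, and leave the other things on the bench where they are.

Things in the scene. Friction and masses are not known exactly. Their poses are not given: they have to be found in the camera images.
- camera_board: Loose round green circuit board, disc 110 mm across and 5 mm thick, with a finned aluminium heatsink in its middle, 52 mm along the board's x, 28 mm along its y, from 5 to 39 mm above the underside; low components (up to 15 mm above the underside) around it. 0.18 kg nominal. Origin: centre of the underside; z up. Carry it by the heatsink, pinched across the 28 mm.
- board_holder: Board holder (small screw vise) fixed to the bench, 390 mm long along its y. Origin: under the middle of the bed, at bench height; z up. The flat aluminium bed on which the board lies is 70 mm wide (x), top 45 mm up. Fixed jaw face at y = -85 mm, sliding jaw opposite on the +y side, handwheel axis at x = 0, y = 195 mm. The gripped board's centre ends at x = 0, y = -30 mm.
- fixed_jaw: The fixed jaw, steel with a black rubber face, 80 mm wide (x), 12 mm above the bed (the sliding jaw: 14 mm). Origin: middle of the face, at the height of the bed's top; +y looks to the sliding jaw. Does not move in the holder.
- pad_face (a point): Middle of the face of the red sprung pad (80 mm wide, 8 mm thick, 11 mm high) carried by the sliding jaw; this is what touches the board. The point lies 6.5 mm above the bed. With the pad free it is at y = 85 mm minus the value of joint jaw, in the holder's frame.
- jaw (a joint): Slide of the sliding jaw, m: 0 fully open (170 mm from the free pad to the fixed jaw), grows as it closes, 30 mm a turn of the handwheel, up to 0.075.
- pad (a joint): How far the red pad is pushed back into the sliding jaw, m: 0 free, 0.012 bottomed out; a spring of about 1800 N/m. The gap between pad and jaw body is 12 mm less this value. Pushing the loose board along the bed pushes it in by about 1 mm only; it goes in farther once the board meets the fixed jaw.
- wheel (a joint): Handwheel angle, rad: grows when turned clockwise seen from above, which closes the jaw by 4.77 mm a rad; 0 is fully open; range 0 to 15.7. At 0 the orange handle is on the holder's +x side of the axis. It needs about 4 N at the handle and stays where it is left.
- wheel_axis (a point): On the handwheel's upright axis, 100 mm above the bench: the height at which to grip the handle. The rim is 102 mm across, its top 78 mm above the bench.
- crank_grip (a point): Middle of the orange upright handle on the handwheel's rim, 45 mm from the axis, 100 mm above the bench. The handle is round, 24 mm across, from 80 to 124 mm above the bench, and spins freely on its pin, so it can be held without turning the hand.
- multimeter: Bystander: yellow multimeter lying on its back, 190 x 92 x 38 mm. Origin: centre of the underside.
- mug: Bystander: reddish mug, 76 mm across, 92 mm high. Origin: centre of the underside.
- screwdriver: Bystander: blue screwdriver lying down, 190 mm long. Origin: centre of its length, at the bench.
- parts_tray: Bystander: low blue tray with four compartments, 130 x 100 x 30 mm. Origin: centre of the underside.
- bracket: Bystander: L-shaped aluminium bracket, 100 x 35 mm and 50 mm high. Origin: centre of the underside.
There are look-alikes about, which are no part of the job. What is shaped like the camera_board but black or white is not meant.

How it is judged:
On the way, in this order (a step that is already met when the one before it is completed fails the run):
1. the board lies flat on the bed between the jaws, let go, not yet gripped (z of camera_board in the frame of board_holder between 0.041 and 0.049 m and angle between camera_board's own z axis and vertical below 0.06 rad and x of camera_board in the frame of board_holder between -0.02 and 0.02 m and y of camera_board in the frame of board_holder between -0.034 and 0.03 m and linear speed of camera_board below 0.02 m/s and contact force between the fingers and camera_board below 0.1 N and value of joint pad below 0.003 m), for 0.2 s.
2. the handwheel has been wound until the pad is pushed in by the board held against the fixed jaw (value of joint pad between 0.003 and 0.01 m and contact force between camera_board and fixed_jaw above 2 N), for 0.2 s.
At the end, for the whole second after the job is handed in: The board lies flat on the bed (underside within 4 mm of the bed's top, tilt under 0.06 rad), heatsink up, its centre within 20 mm of the middle of the jaws' width, pressed against the fixed jaw with over 2 N; the red pad is pushed in by 3 to 10 mm of its 12; board and wheel are still (all of step 2 and z of camera_board in the frame of board_holder between 0.041 and 0.049 m and angle between camera_board's own z axis and vertical below 0.06 rad and x of camera_board in the frame of board_holder between -0.02 and 0.02 m and y of camera_board in the frame of board_holder between -0.034 and 0.03 m and linear speed of camera_board below 0.02 m/s and velocity of joint wheel between -0.1 and 0.1 rad/s); the robot touches nothing.
It fails at once if the board is squeezed hard (over 45 N on the fixed jaw) (contact force between camera_board and fixed_jaw above 45 N).
It fails at once if the board is dropped or thrown (moves faster than 0.5 m/s out of the fingers) (contact force between the fingers and camera_board below 0.1 N and linear speed of camera_board above 0.5 m/s).
It fails at once if a bystander is moved by more than 30 mm (distance of any of multimeter, mug, screwdriver, parts_tray, bracket from where it was at the start of the episode above 0.03 m).
It also fails if it takes over 64 s, if anything falls off the work surface, if the arm or the gripper's body presses on something with over 40 N, if the wrist force passes 120 N, or if a joint passes its speed limit or range.

## Working session

There is one attempt and no reset: what is moved stays moved. The work goes in short steps, Python scripts to look and compute and a tool call to move; the robot and the scene stay as the last step left them, time stands still between calls to the robot, and variables do not carry over. Pictures are saved under pics/ and viewed, on a budget of 10 in all, crops included, one or two more only if the job needs it, and the job is handed in when it is done.

Besides the shell and the picture viewer there is one more tool, called after ">>>" as name(argument=value, ...) on one line, values as JSON. play_rows: Moves the arm, as the interface text tells. Its arguments: {"type":"object","properties":{"moves":{"type":"array"}},"required":["moves"]}

```bash
ls; mkdir -p pics; cat > h.py <<'E'
import numpy as np, cv2
from workcell import bot
from scipy.spatial.transform import Rotation as R
def cam(name):
    o=bot.get_obs(); im,d=bot.camera(name); ci=bot.camera_info(name)
    if name=="wrist":
        T=np.eye(4);T[:3,:3]=R.from_quat(o['tool_rot']).as_matrix();T[:3,3]=o['eef_pos']
        W=T@np.array(ci['T_tool_cam'])
    else: W=np.array(ci['world_from_camera'])
    return im,d,np.array(ci['K']),W
def save(n,im): cv2.imwrite('pics/'+n,im[:,:,::-1])
def cloud(d,K,W):
    v,u=np.mgrid[:d.shape[0],:d.shape[1]]
    P=np.stack([(u-K[0,2])/K[0,0]*d,-(v-K[1,2])/K[1,1]*d,-d],-1)
    return P@W[:3,:3].T+W[:3,3]
def ray(u,v,K,W,z):
    r=W[:3,:3]@np.array([(u-K[0,2])/K[0,0],-(v-K[1,2])/K[1,1],-1]); o=W[:3,3]
    return o+r*(z-o[2])/r[2]
E
python3 - <<'E'
from h import *
for n in ("top","side"):
    im,d,K,W=cam(n); save(n+'0.png',im); np.savez(n+'0.npz',im=im,d=d,K=K,W=W); print(n,K.round(1).tolist(),W.round(3).tolist(),bot.camera_info(n).keys())
print(bot.get_obs())
E
```

```text
pics
top [[466.0, 0.0, 276.1], [0.0, 466.0, 209.6], [0.0, 0.0, 1.0]] [[-0.024, 0.995, -0.092, 0.388], [-1.0, -0.023, 0.009, -0.033], [0.006, 0.093, 0.996, 1.285], [0.0, 0.0, 0.0, 1.0]] dict_keys(['K', 'world_from_camera'])
side [[382.1, 0.0, 272.3], [0.0, 382.1, 215.6], [0.0, 0.0, 1.0]] [[0.807, 0.418, -0.418, 0.07], [-0.591, 0.587, -0.553, -0.612], [0.015, 0.693, 0.72, 0.851], [0.0, 0.0, 0.0, 1.0]] dict_keys(['K', 'world_from_camera'])
{'clock': 0.1, 'joint_pos': array([ 1.13800873e+00,  2.41359801e-01,  3.82925302e-03,  1.33520764e+00,
       -1.69371593e-05,  1.57077682e+00]), 'joint_vel': array([-0.00024156, -0.00410809,  0.00248715, -0.00023167,  0.00109238,
       -0.00096444]), 'tau': array([ 1.64261496e-04, -3.73138225e+01,  2.53009647e+01,  1.08546720e-02,
       -5.39693090e-06, -1.27257511e-06]), 'eef_pos': array([0.20946141, 0.45336813, 0.23047959]), 'tool_rot': array([ 2.14699292e-01,  9.76679718e-01, -9.50104121e-04, -2.00205922e-04]), 'ft_force': array([ 0.45539166,  0.23874152, -0.58300413]), 'ft_torque': array([ 0.01098912, -0.0237965 , -0.01015523]), 'grip_width': 0.08566334433051792}
```

```bash
python3 -c "
import cv2,numpy as np
cv2.imwrite('pics/both.png',cv2.resize(np.vstack([cv2.imread('pics/top0.png'),cv2.imread('pics/side0.png')]),None,fx=.71,fy=.71))"
```

```text
(no output)
```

View pics/top0.png

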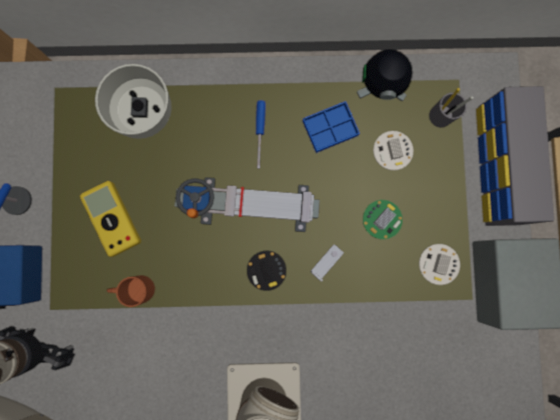

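View pics/side0.png

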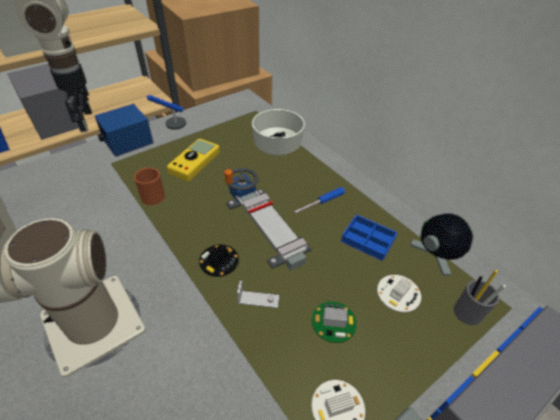

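The top view shows the green board at about (383,219), with its heatsink turned. The holder's bed is at about (270,205), the red pad at (241,202), the wheel at (194,198) and the orange handle at (192,213). In the side view the board is at (335,321), the handle at (229,176) and the red pad at (260,208).

```bash
cat > m.py <<'E'
from h import *
def mask(im,lo,hi):
    return cv2.inRange(cv2.cvtColor(im,cv2.COLOR_RGB2HSV),np.array(lo),np.array(hi))
def big(m):
    n,l,s,c=cv2.connectedComponentsWithStats(m); i=1+np.argmax(s[1:,4]); return l==i
E
python3 - <<'E'
from m import *
for n in ("top","side"):
    f=np.load(n+'0.npz'); im,d,K,W=f['im'],f['d'],f['K'],f['W']; P=cloud(d,K,W)
    print(n,'bench z',np.median(P[...,2][(P[...,0]>.25)&(P[...,0]<.6)&(abs(P[...,1])<.4)]))
    g=mask(im,(55,120,50),(85,255,255)); 
    g=big(cv2.morphologyEx(g,cv2.MORPH_CLOSE,np.ones((5,5))))
    c=max(cv2.findContours(g.astype('uint8'),0,2)[0],key=len); e=cv2.fitEllipse(cv2.convexHull(c))
    print('green',g.sum(),'ellipse',e, ray(*e[0],K,W,.005).round(4),'medz',np.median(P[g][:,2]))
    # heatsink: high points near
    ctr=ray(*e[0],K,W,.005); near=(np.hypot(P[...,0]-ctr[0],P[...,1]-ctr[1])<.05)&(P[...,2]>.028)
    Q=P[near]; r=cv2.minAreaRect(Q[:,:2].astype('float32')*1000); print('sink',len(Q),Q.mean(0).round(4),np.percentile(Q[:,2],[10,50,90]).round(4),r)
    o=big(mask(im,(5,180,150),(15,255,255))); print('orange',o.sum(),np.argwhere(o).mean(0)[::-1],P[o].mean(0).round(4),P[o].max(0).round(4)); 
    vz=np.argwhere(o).mean(0)[::-1]; print('ray@.1',ray(*vz,K,W,.1).round(4), '@.124',ray(*vz,K,W,.124).round(4))
    rd=mask(im,(0,150,110),(4,255,255))|mask(im,(175,150,110),(180,255,255))
    rd[:,:180]=0; rd=big(rd); v=np.argwhere(rd)[:,::-1]
    print('red',rd.sum(),v.mean(0),P[rd].mean(0).round(4)); B=np.array([ray(a,b,K,W,.056) for a,b in v]); print(cv2.minAreaRect(B[:,:2].astype('float32')*1000))
    # bed: height .04-.05
    b=(abs(P[...,2]-.045)<.006)&(P[...,0]>.3)&(P[...,0]<.6)&(abs(P[...,1])<.2); b=big(b.astype('uint8')); 
    print('bed',b.sum(),np.median(P[b][:,2]),cv2.minAreaRect(P[b][:,:2].astype('float32')*1000), P[b].mean(0))
E
python3 - <<'E'
import cv2
im=cv2.imread('pics/top0.png')
a=cv2.resize(im[160:260,150:430],None,fx=2.85,fy=2.85,interpolation=2)
cv2.imwrite('pics/topz.png',a)
E
```

```text
top bench z 0.0016986887599766964
green 566 ellipse ((382.2280578613281, 219.1931610107422), (36.563663482666016, 37.424808502197266), 117.03109741210938) [ 0.473  -0.3365  0.005 ] medz 0.004989550745808091
sink 174 [ 0.4733 -0.3371  0.0368] [0.031  0.0374 0.0411] ((474.0189514160156, -338.0661315917969), (28.48182487487793, 52.87448501586914), 47.5269660949707)
orange 38 [191.15789474 212.21052632] [0.4939 0.1689 0.1237] [0.502  0.1769 0.1271]
ray@.1 [0.496 0.173 0.1  ] @.124 [0.4938 0.1688 0.124 ]
red 38 [240.97368421 199.97368421] [0.5295 0.0485 0.0561]
((526.7743530273438, 48.23689270019531), (5.499135494232178, 75.04296112060547), 84.8148193359375)
bed 1502 0.04466097176131323 ((517.9691772460938, -33.13975524902344), (156.41525268554688, 70.2772445678711), 83.90287780761719) [ 0.517676   -0.03308879  0.04467618]
side bench z 0.001666603601595651
green 734 ellipse ((333.6158447265625, 321.7080078125), (39.3729248046875, 45.55039978027344), 117.36103057861328) [ 0.4711 -0.3383  0.005 ] medz 0.004400818876187429
sink 272 [ 0.4727 -0.3372  0.0367] [0.0334 0.037  0.0395] ((473.6797180175781, -336.4556579589844), (29.579423904418945, 51.372764587402344), 48.59150314331055)
orange 28 [228.         171.67857143] [0.4771 0.1394 0.1496] [0.5024 0.1768 0.8507]
ray@.1 [0.5057 0.1926 0.1   ] @.124 [0.4918 0.1669 0.124 ]
red 58 [260.29310345 206.77586207] [0.5163 0.036  0.0695]
((523.3818969726562, 47.67240905761719), (10.305832862854004, 76.65626525878906), 83.02959442138672)
bed 995 0.04508526349821618 ((516.431884765625, -25.8863525390625), (152.74069213867188, 77.54505157470703), 83.03121948242188) [ 0.5165468  -0.02699648  0.04505683]
```

View pics/topz.png

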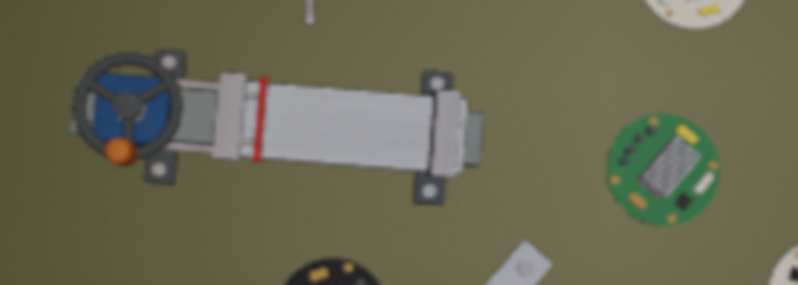

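The crop agrees with the measurements:

| Item | Measured |
|---|---|
| Board | about (0.4735, -0.337), heatsink short axis at 48° |
| Holder +y | about 84° |
| Holder origin | about (0.519, -0.026) |
| Wheel axis | about (0.539, 0.168) |
| Handle | about (0.494, 0.169), 45 mm from the axis, so the wheel is at about 3.06 rad |

Next I move above the board.

>>> play_rows(moves=[[1,[-2.85,-3.03,0],[0,0,0]],[1,[-2.85,-3.03,0],[0,0,0]],[1,[-2.85,-3.03,0],[0,0,0]],[1,[-2.85,-3.03,0],[0,0,0]],[1,[-2.85,-3.03,0],[0,0,0]],[1,[-2.85,-3.03,0],[0,0,0]],[1,[-2.85,-3.03,0],[0,0,0]],[1,[-2.85,-3.03,0],[0,0,0]],[1,[-2.85,-3.03,0],[0,0,0]],[1,[-2.85,-3.03,0],[0,0,0]],[1,[-2.85,-3.03,0],[0,0,0]],[1,[-2.85,-3.03,0],[0,0,0]]])

```text
clock: 1.1
eef_pos: [0.3675, -0.0217, 0.2313]
tool_rot: [0.215, 0.977, 0.0, 0.0]
ft_force: [1.3, 0.6, 0.4]
grip_width: 0.0857
```

>>> play_rows(moves=[[1,[-2.85,-3.03,0],[0,0,0]],[1,[-2.85,-3.03,0],[0,0,0]],[1,[-2.85,-3.03,0],[0,0,0]],[1,[-2.85,-3.03,0],[0,0,0]],[1,[-2.85,-3.03,0],[0,0,0]],[1,[-2.85,-3.03,0],[0,0,0]],[1,[-2.85,-3.03,0],[0,0,0]],[1,[0,0,0],[0,0,0.1]],[1,[0,0,0],[0,0,0.1]],[1,[0,0,0],[0,0,0.1]],[1,[0,0,0],[0,0,0]],[1,[0,0,0],[0,0,0]]])

```text
clock: 2.1
eef_pos: [0.4595, -0.2957, 0.2307]
tool_rot: [0.357, 0.934, 0.0, -0.001]
ft_force: [-0.6, 0.2, -0.7]
grip_width: 0.0852
```

```bash
cat >> m.py <<'E'
def tool():
    o=bot.get_obs(); Rm=R.from_quat(o['tool_rot']).as_matrix()
    print('t',round(o['clock'],2),'tcp',o['eef_pos'].round(4),'psi',np.degrees(np.arctan2(Rm[1,1],Rm[0,1])).round(2),'z',Rm[:,2].round(3),'j',o['joint_pos'].round(2),'F',o['ft_force'].round(1),'w',round(o['grip_width'],4)); return o['eef_pos'],Rm
def todo(t):
    p,Rm=tool(); print('delta tool cm',(Rm.T@(np.array(t)-p)*100).round(2))
E
python3 - <<'E'
from m import *
im,d,K,W=cam('wrist'); save('w1.png',im); P=cloud(d,K,W); np.savez('w1.npz',im=im,d=d,K=K,W=W)
near=(np.hypot(P[...,0]-.4735,P[...,1]+.337)<.06)&(P[...,2]>.03)&(P[...,2]<.05)&(d>0)
Q=P[near]; print(len(Q),Q.mean(0),np.median(Q[:,2])); r=cv2.minAreaRect(Q[:,:2].astype('float32')*1000);print(r)
g=big(cv2.morphologyEx(mask(im,(55,100,30),(88,255,255)),cv2.MORPH_CLOSE,np.ones((5,5)))); print(g.sum(),np.median(P[g][:,2]),cv2.minAreaRect(P[g][:,:2].astype('float32')*1000))
todo([r[0][0]/1000,r[0][1]/1000,.014])
E
```

```text
690 [ 0.47313949 -0.33811426  0.0383245 ] 0.03891043039795419
((474.2962951660156, -338.76397705078125), (27.341806411743164, 51.98212814331055), 47.658870697021484)
3428 0.005087378391874536 ((455.4345703125, -330.7254638671875), (108.18757629394531, 148.59490966796875), 66.4219741821289)
t 2.15 tcp [ 0.4596 -0.2956  0.231 ] psi 48.16 z [-0.001  0.    -1.   ] j [-0.57  0.33  0.13  1.37 -0.    0.16] F [0.2 0.1 0.1] w 0.0853
delta tool cm [-3.99 -2.23 21.7 ]
```

View pics/w1.png

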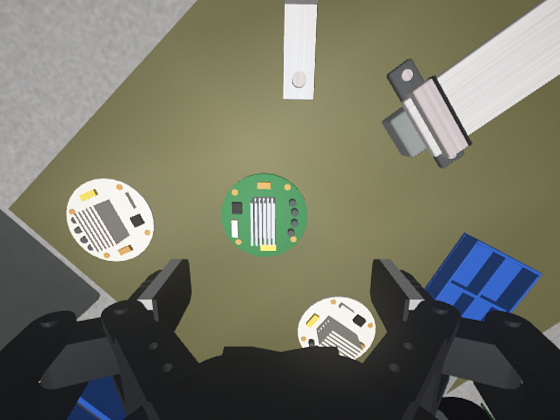

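The wrist view shows the green board at (264,215), with its fins in line with the fingers' closing direction and clear space either side of the heatsink. I descend and grip.

>>> play_rows(moves=[[1,[-2,-1.1,2.5],[0,0,0]],[1,[-2,-1.1,2.5],[0,0,0]],[1,[0,0,3.5],[0,0,0]],[1,[0,0,3.5],[0,0,0]],[1,[0,0,3.0],[0,0,0]],[1,[0,0,2.5],[0,0,0]],[1,[0,0,2],[0,0,0]],[1,[0,0,1.2],[0,0,0]],[1,[0,0,0.8],[0,0,0]],[1,[0,0,0],[0,0,0]],[1,[0,0,0],[0,0,0]]])

```text
clock: 3.07
eef_pos: [0.475, -0.3389, 0.0166]
tool_rot: [0.358, 0.934, -0.0, 0.0]
ft_force: [-0.0, 0.2, 0.9]
grip_width: 0.0856
```

>>> play_rows(moves=[[-1,[0,0,0],[0,0,0]],[-1,[0,0,0],[0,0,0]],[-1,[0,0,0],[0,0,0]],[-1,[0,0,0],[0,0,0]],[-1,[0,0,0],[0,0,0]],[-1,[0,0,0],[0,0,0]],[-1,[0,0,0],[0,0,0]],[-1,[0,0,0],[0,0,0]]])

```text
clock: 3.73
eef_pos: [0.4755, -0.3394, 0.0173]
tool_rot: [0.358, 0.934, -0.0, 0.001]
ft_force: [-0.4, 0.3, 5.7]
grip_width: 0.0271
```

Gripped at 27 mm. There is a 5.7 N upward force, so the tips probably touch lightly. I lift and check.

>>> play_rows(moves=[[-1,[0,0,-0.3],[0,0,0]],[-1,[0,0,-0.7],[0,0,0]],[-1,[0,0,-1.5],[0,0,0]],[-1,[0,0,-2.5],[0,0,0]],[-1,[0,0,-3],[0,0,0]],[-1,[0,0,-3],[0,0,0]],[-1,[0,0,-1],[0,0,0]],[-1,[0,0,0],[0,0,0]],[-1,[0,0,0],[0,0,0]]])

```text
clock: 4.48
eef_pos: [0.4746, -0.3388, 0.1356]
tool_rot: [0.358, 0.934, 0.0, -0.0]
ft_force: [-0.5, 0.6, -3.0]
grip_width: 0.0269
```

```bash
python3 - <<'E'
from m import *
im,d,K,W=cam('wrist'); save('w2.png',im); P=cloud(d,K,W)
p,Rm=tool()
g=big(mask(im,(55,100,30),(88,255,255))); Q=P[g&(d>0)]
A=np.c_[Q[:,:2]-p[:2],np.ones(len(Q))]; 
k=np.ones(len(Q),bool)
for _ in range(5):
    c=np.linalg.lstsq(A[k],Q[k,2],rcond=None)[0]; k=abs(A@c-Q[:,2])<.003
print('board top plane',c.round(4),k.sum(), 'underside below tcp',p[2]-c[2]+.005)
f=np.load('top0.npz'); P=cloud(f['d'],f['K'],f['W'])
# holder in detail from first top view
y=np.array([.106,.994]); y/=np.linalg.norm(y); x=np.array([y[1],-y[0]]); O=np.array([.5187,-.026])
h=np.stack([(P[...,:2]-O)@x,(P[...,:2]-O)@y,P[...,2]],-1)*1000
for yy in range(-110,230,10):
    s=(abs(h[...,1]-yy)<5)&(abs(h[...,0])<55)&(h[...,2]>30); 
    if s.any(): print(yy,h[s][:,0].min().round(),h[s][:,0].max().round(),np.median(h[s][:,2]).round(1),h[s][:,2].max().round(1))
todo([*(O-.010*y),p[2]])
E
```

```text
t 4.53 tcp [ 0.4738 -0.3382  0.1344] psi 48.01 z [-0.003  0.002 -1.   ] j [-0.62  0.46  0.06  1.18 -0.    0.11] F [-0.3 -0.2 -3.7] w 0.0269
board top plane [-0.0018 -0.0011  0.1233] 12388 underside below tcp 0.016027619614914525
-110 -39.0 39.0 53.4 63.3
-100 -39.0 40.0 56.5 63.0
-90 -40.0 40.0 56.3 63.7
-80 -35.0 38.0 44.7 60.7
-70 -35.0 35.0 44.3 51.1
-60 -34.0 35.0 44.3 50.3
-50 -34.0 34.0 44.3 50.1
-40 -35.0 33.0 44.8 49.7
-30 -35.0 35.0 45.0 52.0
-20 -34.0 34.0 44.8 51.9
-10 -35.0 33.0 44.5 50.8
0 -35.0 35.0 44.4 50.8
10 -34.0 34.0 44.9 52.2
20 -35.0 33.0 44.8 50.2
30 -35.0 35.0 44.5 52.6
40 -35.0 35.0 45.2 51.0
50 -35.0 34.0 44.6 50.2
60 -35.0 33.0 44.5 49.2
70 -40.0 38.0 51.7 61.6
80 -40.0 37.0 49.6 61.9
90 -39.0 39.0 55.6 64.7
100 -40.0 39.0 58.8 63.2
110 -40.0 37.0 58.1 62.4
120 -34.0 37.0 33.5 56.1
130 -32.0 31.0 33.1 38.5
140 -33.0 33.0 33.4 77.1
150 -34.0 32.0 72.0 81.8
160 -38.0 38.0 74.4 80.9
170 -45.0 45.0 69.5 81.3
180 -54.0 48.0 72.2 125.8
190 -55.0 49.0 77.0 127.1
200 -53.0 49.0 77.9 126.3
210 -48.0 49.0 60.0 84.8
220 -45.0 45.0 60.8 82.3
t 4.53 tcp [ 0.4738 -0.3382  0.1344] psi 48.01 z [-0.003  0.002 -1.   ] j [-0.62  0.46  0.06  1.18 -0.    0.11] F [-0.3 -0.2 -3.7] w 0.0269
delta tool cm [16.96 25.4   0.04]
```

View pics/w2.png

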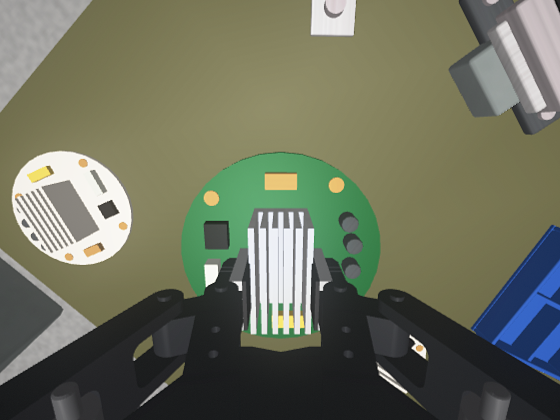

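The board hangs level with its underside 16 mm below the TCP, and the holder profile fits (bed at 44.6 mm, jaws centred). I carry it over the bed at holder y ≈ -10 mm.

>>> play_rows(moves=[[-1,[0.7,1.04,0],[0,0,0]],[-1,[1.5,2.25,0],[0,0,0]],[-1,[1.9,2.85,0],[0,0,0]],[-1,[1.9,2.85,0],[0,0,0]],[-1,[1.9,2.85,0],[0,0,0]],[-1,[1.9,2.85,0],[0,0,0]],[-1,[1.9,2.85,0],[0,0,0]],[-1,[1.9,2.85,0],[0,0,0]],[-1,[1.7,2.55,0],[0,0,0]],[-1,[1.1,1.65,0],[0,0,0]],[-1,[0.55,0.8,0],[0,0,0]],[-1,[0,0,0],[0,0,0]]])

```text
clock: 5.53
eef_pos: [0.5175, -0.0344, 0.1347]
tool_rot: [0.356, 0.934, -0.0, -0.002]
ft_force: [-0.4, -0.4, -3.4]
grip_width: 0.0268
```

```bash
python3 - <<'E'
from m import *
y=np.array([.106,.994]); y/=np.linalg.norm(y); O=np.array([.5187,-.026])
todo([*(O-.010*y),.0615])
E
```

```text
t 5.53 tcp [ 0.5175 -0.0344  0.1347] psi 48.24 z [-0.003  0.001 -1.   ] j [-0.07  0.34 -0.12  1.12  0.    0.66] F [-0.4 -0.4 -3.4] w 0.0268
delta tool cm [-0.13 -0.1   7.32]
```

>>> play_rows(moves=[[-1,[-0.1,-0.1,1.0],[0,0,0]],[-1,[0,0,1.6],[0,0,0]],[-1,[0,0,1.6],[0,0,0]],[-1,[0,0,1.2],[0,0,0]],[-1,[0,0,0.7],[0,0,0]],[-1,[0,0,0.4],[0,0,0]],[-1,[0,0,0.3],[0,0,0]],[-1,[0,0,0.2],[0,0,0]],[-1,[0,0,0],[0,0,0]],[-1,[0,0,0],[0,0,0]],[-1,[0,0,0],[0,0,0]]])

```text
clock: 6.45
eef_pos: [0.5193, -0.0383, 0.0669]
tool_rot: [0.358, 0.934, 0.0, 0.001]
ft_force: [-0.0, -0.2, -3.2]
grip_width: 0.0266
```

```bash
python3 - <<'E'
from m import *
tool()
E
```

```text
t 6.45 tcp [ 0.5193 -0.0383  0.0669] psi 48.02 z [ 0.001 -0.    -1.   ] j [-0.07  0.41 -0.21  0.95 -0.    0.66] F [-0.  -0.2 -3.2] w 0.0266
```

>>> play_rows(moves=[[-1,[0,0,0.15],[0,0,0]],[-1,[0,0,0.15],[0,0,0]],[-1,[0,0,0.1],[0,0,0]],[-1,[0,0,0],[0,0,0]],[-1,[0,0,0],[0,0,0]]])

```text
clock: 6.87
eef_pos: [0.5188, -0.0382, 0.0623]
tool_rot: [0.358, 0.934, 0.0, 0.0]
ft_force: [0.1, -0.0, -3.1]
grip_width: 0.0266
```

>>> play_rows(moves=[[-1,[0,0,0.1],[0,0,0]],[-1,[0,0,0.0],[0,0,0]],[-1,[0,0,0],[0,0,0]]])

```text
clock: 7.12
eef_pos: [0.5188, -0.0382, 0.0622]
tool_rot: [0.358, 0.934, 0.0, 0.0]
ft_force: [-2.8, 0.3, 5.4]
grip_width: 0.0269
```

Contact with the bed at TCP z = 0.062. I release partway and then rise.

>>> play_rows(moves=[[-0.2,[0,0,0],[0,0,0]],[-0.1,[0,0,0],[0,0,0]],[0.1,[0,0,0],[0,0,0]],[0.1,[0,0,0],[0,0,0]],[0.1,[0,0,0],[0,0,0]],[0.1,[0,0,-0.5],[0,0,0]],[0.1,[0,0,-1.5],[0,0,0]],[0.1,[0,0,-3],[0,0,0]],[0.1,[0,0,-3.5],[0,0,0]],[0.1,[0,0,-3.5],[0,0,0]],[0.1,[0,0,-2],[0,0,0]],[0.1,[0,0,0],[0,0,0]]])

```text
clock: 8.12
eef_pos: [0.5221, -0.0385, 0.2074]
tool_rot: [0.358, 0.934, 0.002, 0.005]
ft_force: [1.2, -0.6, 0.1]
grip_width: 0.047
```

```bash
cat >> m.py <<'E'
def board(n,tag=None):
    im,d,K,W=cam(n); 
    if tag: save(tag+'.png',im)
    P=cloud(d,K,W); y=np.array([.106,.994]); y/=np.linalg.norm(y); x=np.array([y[1],-y[0]]); O=np.array([.5187,-.026])
    g=mask(im,(55,100,30),(88,255,255))>0
    hx,hy=(P[...,:2]-O)@x,(P[...,:2]-O)@y
    s=g&(abs(hx)<.09)&(abs(hy)<.09)&(d>0)&(P[...,2]>.03)&(P[...,2]<.07); 
    pts=np.argwhere(s)[:,::-1].astype('float32')
    c=cv2.convexHull(np.array([[*((ray(a,b,K,W,.050)[:2]-O))] for a,b in pts],'float32'))
    (cx,cy),r=cv2.minEnclosingCircle(c); v=np.array([cx,cy])
    A=np.c_[hx[s],hy[s],np.ones(s.sum())]; z=P[...,2][s]; k=np.ones(len(z),bool)
    for _ in range(5):
        p=np.linalg.lstsq(A[k],z[k],rcond=None)[0]; k=abs(A@p-z)<.003
    print(n,'board holder xy',(v@x).round(4),(v@y).round(4),'r',round(r,4),'plane',p.round(4),'n',k.sum())
    # red pad
    rd=(mask(im,(0,140,70),(5,255,255))|mask(im,(174,140,70),(180,255,255)))>0
    rd&=(abs(hx)<.05)&(abs(hy)<.09)
    q=P[rd]; print('red y',np.percentile(hy[rd],[5,50,95]).round(4),rd.sum(),'z',np.median(q[:,2]).round(4))
    o=mask(im,(5,180,110),(16,255,255))>0
    o&=(abs(hx)<.09)&(hy>.12)&(hy<.28)&(P[...,2]>.09)
    if o.sum()>8: 
        Q=P[o&(P[...,2]>.12)]; m=Q.mean(0) if len(Q) else P[o].mean(0); ax=O+.195*y; q=m[:2]-ax
        print('handle',m.round(4),'r',np.hypot(*q).round(4),'theta',-np.arctan2(q@y,q@x))
E
python3 - <<'E'
from m import *
board('top'); board('side'); board('wrist','w3')
todo([.4938,.1690,.2]); 
E
```

```text
Traceback (most recent call last):
  File "m.py", line 19, in board
    c=cv2.convexHull(np.array([[*((ray(a,b,K,W,.050)[:2]-O))] for a,b in pts],'float32'))
cv2.error: OpenCV(4.12.0) /io/opencv/modules/imgproc/src/convhull.cpp:143: error: (-215:Assertion failed) total >= 0 && (depth == CV_32F || depth == CV_32S) in function 'convexHull'
```

```bash
python3 - <<'E'
from m import *
for a in (('wrist','w3'),('side',)):
    try: board(*a)
    except Exception as e: print(a,'fail')
todo([.4938,.1690,.2]); 
E
```

```text
wrist board holder xy -0.0002 -0.0124 r 0.0545 plane [-0.0001 -0.0015  0.05  ] n 5527
red y [0.0698 0.0731 0.0767] 746 z 0.0568
handle [0.5019 0.1605 0.1205] r 0.0382 theta 2.839052476522876
side board holder xy -0.0024 -0.0131 r 0.0544 plane [-0.0029  0.0079  0.0503] n 287
red y [0.0704 0.0737 0.077 ] 62 z 0.0564
handle [0.4919 0.1674 0.1239] r 0.0475 theta 3.0256065002328345
t 8.27 tcp [ 0.5184 -0.0382  0.201 ] psi 48.01 z [-0. -0. -1.] j [-0.07  0.29 -0.    1.27 -0.    0.66] F [-0.6 -1.4 -0.4] w 0.047
delta tool cm [15.69 13.76  0.1 ]
```

View pics/w3.png

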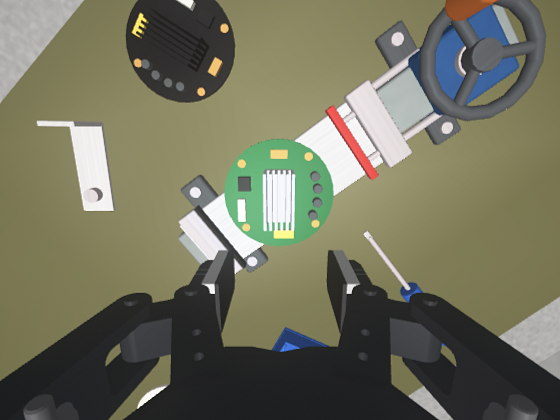

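The wrist view shows the board flat on the bed at (279,190), between the jaws and clear of the pad. Measured, it is at holder (0, -12 mm) and level, and the pad face is at about +70 mm. Next I move above the handle.

>>> play_rows(moves=[[1,[1.2,1.1,0],[0,0,0]],[1,[2.6,2.3,0],[0,0,0]],[1,[2.6,2.3,0],[0,0,0]],[1,[2.6,2.3,0],[0,0,0]],[1,[2.6,2.3,0],[0,0,0]],[1,[2.6,2.2,0],[0,0,0]],[1,[1.5,1.3,0],[0,0,0]],[1,[0,0,0],[0,0,0]],[1,[0,0,0],[0,0,0]],[1,[0,0,0],[0,0,0]]])

```text
clock: 9.1
eef_pos: [0.4936, 0.1687, 0.1999]
tool_rot: [0.358, 0.934, -0.001, -0.001]
ft_force: [-0.2, 0.5, 0.2]
grip_width: 0.0855
```

```bash
python3 - <<'E'
from m import *
im,d,K,W=cam('wrist'); save('w4.png',im); P=cloud(d,K,W)
o=big(mask(im,(5,150,80),(16,255,255))); Q=P[o&(P[...,2]>.11)]; print('z pct',np.percentile(Q[:,2],[10,50,90]))
T=Q[Q[:,2]>np.percentile(Q[:,2],50)-.004]; c=cv2.minEnclosingCircle(T[:,:2].astype('float32')*1000); print(len(T),c,T.mean(0))
w=(P[...,2]>.068)&(P[...,2]<.082)&(np.hypot(P[...,0]-.539,P[...,1]-.168)<.07); print('rim',w.sum(),cv2.minEnclosingCircle(P[w][:,:2].astype('float32')*1000))
todo([c[0][0]/1000,c[0][1]/1000,.081])
E
```

```text
z pct [0.11570489 0.12254548 0.12406269]
408 ((472.1347961425781, 187.27584838867188), 38.83297348022461) [0.49239642 0.17033165 0.12313419]
rim 4464 ((539.0718994140625, 167.5323944091797), 50.72075653076172)
t 9.15 tcp [0.4939 0.1683 0.2003] psi 47.96 z [-0.002 -0.001 -1.   ] j [ 0.33  0.3   0.    1.28 -0.    1.06] F [-0.   0.1 -0.2] w 0.0852
delta tool cm [ 2.88 -0.02 11.93]
```

View pics/w4.png

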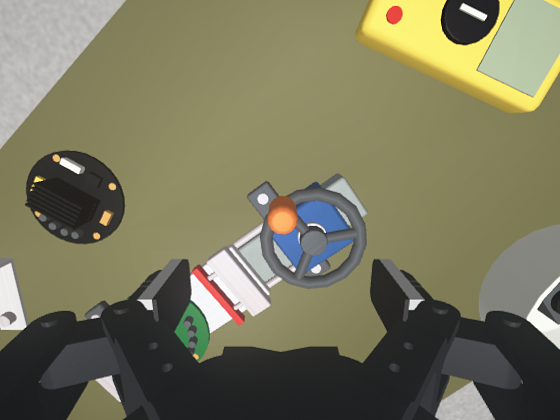

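The handle at (283,215) lies centred between the fingers, and the rim fit puts the axis at (0.539, 0.1675). I descend and close on the handle.

>>> play_rows(moves=[[1,[0,0,1.5],[0,0,0]],[1,[0,0,2.5],[0,0,0]],[1,[0,0,2.5],[0,0,0]],[1,[0,0,2.5],[0,0,0]],[1,[0,0,1.6],[0,0,0]],[1,[0,0,0.9],[0,0,0]],[1,[0,0,0],[0,0,0]],[1,[0,0,0],[0,0,0]]])

```text
clock: 9.82
eef_pos: [0.4946, 0.1685, 0.0864]
tool_rot: [0.359, 0.933, -0.0, -0.0]
ft_force: [0.2, -1.0, 0.8]
grip_width: 0.0854
```

>>> play_rows(moves=[[-1,[0,0,0],[0,0,0]],[-1,[0,0,0],[0,0,0]],[-1,[0,0,0],[0,0,0]],[-1,[0,0,0],[0,0,0]],[-1,[0,0,0],[0,0,0]],[-1,[0,0,0],[0,0,0]],[-1,[0,0,0],[0,0,0]],[-1,[0,0,0],[0,0,0]]])

```text
clock: 10.48
eef_pos: [0.4946, 0.1694, 0.0871]
tool_rot: [0.358, 0.934, 0.0, 0.0]
ft_force: [-1.9, -0.7, 6.7]
grip_width: 0.0225
```

```bash
cat >> m.py <<'E'
def crank(step,n,ax=(.539,.1677),r=.045):
    p,Rm=tool(); q=p[:2]-np.array(ax); a=np.arctan2(q[1],q[0]); hx=np.arctan2(-.106,.994)
    print('r',np.hypot(*q).round(4),'wheel mod 2pi',((hx-a)%(2*np.pi)).round(3))
    cur=p.copy(); cur[:2]=p[:2]; out=[]
    for i in range(1,n+1):
        t=np.array([ax[0]+r*np.cos(a-step*i),ax[1]+r*np.sin(a-step*i),cur[2]]); dl=Rm.T@(t-cur)*100
        out.append([dl[0].round(2),dl[1].round(2)]); cur=t
    print(out)
E
python3 -c "
from m import *
crank(.16,40)"
```

```text
t 10.48 tcp [0.4946 0.1694 0.0871] psi 48.02 z [ 0.001  0.    -1.   ] j [ 0.33  0.39 -0.18  1.   -0.    1.06] F [-1.9 -0.7  6.7] w 0.0225
r 0.0444 wheel mod 2pi 3.074
[[np.float64(0.46), np.float64(0.55)], [np.float64(0.32), np.float64(0.65)], [np.float64(0.21), np.float64(0.69)], [np.float64(0.1), np.float64(0.71)], [np.float64(-0.02), np.float64(0.72)], [np.float64(-0.13), np.float64(0.71)], [np.float64(-0.24), np.float64(0.68)], [np.float64(-0.35), np.float64(0.63)], [np.float64(-0.44), np.float64(0.57)], [np.float64(-0.53), np.float64(0.49)], [np.float64(-0.6), np.float64(0.4)], [np.float64(-0.66), np.float64(0.3)], [np.float64(-0.69), np.float64(0.19)], [np.float64(-0.72), np.float64(0.08)], [np.float64(-0.72), np.float64(-0.04)], [np.float64(-0.7), np.float64(-0.15)], [np.float64(-0.67), np.float64(-0.26)], [np.float64(-0.62), np.float64(-0.37)], [np.float64(-0.55), np.float64(-0.46)], [np.float64(-0.47), np.float64(-0.54)], [np.float64(-0.38), np.float64(-0.61)], [np.float64(-0.28), np.float64(-0.66)], [np.float64(-0.17), np.float64(-0.7)], [np.float64(-0.05), np.float64(-0.72)], [np.float64(0.06), np.float64(-0.72)], [np.float64(0.17), np.float64(-0.7)], [np.float64(0.28), np.float64(-0.66)], [np.float64(0.38), np.float64(-0.61)], [np.float64(0.48), np.float64(-0.54)], [np.float64(0.56), np.float64(-0.46)], [np.float64(0.62), np.float64(-0.36)], [np.float64(0.67), np.float64(-0.26)], [np.float64(0.7), np.float64(-0.15)], [np.float64(0.72), np.float64(-0.03)], [np.float64(0.71), np.float64(0.08)], [np.float64(0.69), np.float64(0.19)], [np.float64(0.65), np.float64(0.3)], [np.float64(0.6), np.float64(0.4)], [np.float64(0.52), np.float64(0.49)], [np.float64(0.44), np.float64(0.57)]]
```

>>> play_rows(moves=[[-1,[0.36,0.55,0],[0,0,0]],[-1,[0.32,0.65,0],[0,0,0]],[-1,[0.21,0.69,0],[0,0,0]],[-1,[0.1,0.71,0],[0,0,0]],[-1,[-0.02,0.72,0],[0,0,0]],[-1,[-0.13,0.71,0],[0,0,0]],[-1,[-0.24,0.68,0],[0,0,0]],[-1,[-0.35,0.63,0],[0,0,0]],[-1,[-0.44,0.57,0],[0,0,0]],[-1,[-0.53,0.49,0],[0,0,0]],[-1,[-0.6,0.4,0],[0,0,0]],[-1,[0,0,0],[0,0,0]]])

```text
clock: 11.48
eef_pos: [0.551, 0.2119, 0.0871]
tool_rot: [0.358, 0.934, 0.001, 0.001]
ft_force: [-0.1, 1.5, 4.7]
grip_width: 0.0226
```

```bash
sed -i 's/out.append.*cur=t/out.append([float(dl[0].round(2)),float(dl[1].round(2)),float(dl[2].round(2))]); cur=t/' m.py; python3 -c "
from m import *
crank(.16,12)"
```

```text
t 11.48 tcp [0.551  0.2119 0.0871] psi 48.03 z [ 0.002  0.002 -1.   ] j [0.37 0.51 0.02 1.07 0.   1.1 ] F [-0.1  1.5  4.7] w 0.0226
r 0.0458 wheel mod 2pi 4.871
[[-0.7, 0.2, 0.0], [-0.7, 0.16, 0.0], [-0.72, 0.05, 0.0], [-0.72, -0.07, 0.0], [-0.7, -0.18, -0.0], [-0.66, -0.29, -0.0], [-0.6, -0.39, -0.0], [-0.53, -0.48, -0.0], [-0.45, -0.56, -0.0], [-0.36, -0.62, -0.0], [-0.25, -0.67, -0.0], [-0.14, -0.71, -0.0]]
```

Cranking works: the wheel went from 3.07 to 4.87 rad. I carry on.

>>> play_rows(moves=[[-1,[-0.7,0.2,0],[0,0,0]],[-1,[-0.7,0.16,0],[0,0,0]],[-1,[-0.72,0.05,0],[0,0,0]],[-1,[-0.72,-0.07,0],[0,0,0]],[-1,[-0.7,-0.18,0],[0,0,0]],[-1,[-0.66,-0.29,0],[0,0,0]],[-1,[-0.6,-0.39,0],[0,0,0]],[-1,[-0.53,-0.48,0],[0,0,0]],[-1,[-0.45,-0.56,0],[0,0,0]],[-1,[-0.36,-0.62,0],[0,0,0]],[-1,[-0.25,-0.67,0],[0,0,0]],[-1,[0,0,0],[0,0,0]]])

```text
clock: 12.48
eef_pos: [0.5783, 0.1455, 0.0871]
tool_rot: [0.359, 0.933, -0.0, 0.001]
ft_force: [2.0, -0.8, 5.6]
grip_width: 0.0224
```

```bash
python3 -c "
from m import *
crank(.16,24)"
```

```text
t 12.48 tcp [0.5783 0.1455 0.0871] psi 47.94 z [ 0.001 -0.001 -1.   ] j [ 0.25  0.52  0.04  1.08 -0.    0.98] F [ 2.  -0.8  5.6] w 0.0224
r 0.0451 wheel mod 2pi 0.408
[[-0.09, -0.71, 0.0], [0.01, -0.72, -0.0], [0.13, -0.71, -0.0], [0.24, -0.68, -0.0], [0.34, -0.63, -0.0], [0.44, -0.57, -0.0], [0.53, -0.49, -0.0], [0.6, -0.4, -0.0], [0.65, -0.3, -0.0], [0.69, -0.19, -0.0], [0.71, -0.08, -0.0], [0.72, 0.04, -0.0], [0.7, 0.15, -0.0], [0.67, 0.26, -0.0], [0.62, 0.36, -0.0], [0.56, 0.46, -0.0], [0.48, 0.54, -0.0], [0.38, 0.61, -0.0], [0.28, 0.66, -0.0], [0.17, 0.7, -0.0], [0.06, 0.72, -0.0], [-0.06, 0.72, 0.0], [-0.17, 0.7, 0.0], [-0.28, 0.66, 0.0]]
```

>>> play_rows(moves=[[-1,[-0.09,-0.71,0],[0,0,0]],[-1,[0.01,-0.72,0],[0,0,0]],[-1,[0.13,-0.71,0],[0,0,0]],[-1,[0.24,-0.68,0],[0,0,0]],[-1,[0.34,-0.63,0],[0,0,0]],[-1,[0.44,-0.57,0],[0,0,0]],[-1,[0.53,-0.49,0],[0,0,0]],[-1,[0.6,-0.4,0],[0,0,0]],[-1,[0.65,-0.3,0],[0,0,0]],[-1,[0.69,-0.19,0],[0,0,0]],[-1,[0.71,-0.08,0],[0,0,0]],[-1,[0.72,0.04,0],[0,0,0]]])

```text
clock: 13.48
eef_pos: [0.5054, 0.139, 0.0871]
tool_rot: [0.359, 0.933, -0.0, 0.002]
ft_force: [5.2, -0.6, 4.6]
grip_width: 0.0226
```

>>> play_rows(moves=[[-1,[0.7,0.15,0],[0,0,0]],[-1,[0.67,0.26,0],[0,0,0]],[-1,[0.62,0.36,0],[0,0,0]],[-1,[0.56,0.46,0],[0,0,0]],[-1,[0.48,0.54,0],[0,0,0]],[-1,[0.38,0.61,0],[0,0,0]],[-1,[0.28,0.66,0],[0,0,0]],[-1,[0.17,0.7,0],[0,0,0]],[-1,[0,0,0],[0,0,0]]])

```text
clock: 14.23
eef_pos: [0.5016, 0.1926, 0.087]
tool_rot: [0.358, 0.934, -0.001, 0.001]
ft_force: [2.7, -0.8, 7.9]
grip_width: 0.0222
```

```bash
python3 -c "
from m import *
board('side','s5')
crank(.16,24)"
```

```text
side board holder xy -0.0019 -0.0162 r 0.0544 plane [-0.0064  0.0027  0.0501] n 298
red y [0.0391 0.0419 0.0454] 69 z 0.0558
t 14.28 tcp [0.5015 0.1926 0.087 ] psi 47.98 z [ 0.002 -0.002 -1.   ] j [ 0.37  0.42 -0.14  1.01 -0.    1.1 ] F [ 2.3 -0.6  7.4] w 0.0224
r 0.045 wheel mod 2pi 3.622
[[0.05, 0.72, -0.0], [-0.07, 0.72, -0.0], [-0.18, 0.7, 0.0], [-0.29, 0.66, 0.0], [-0.39, 0.6, 0.0], [-0.48, 0.53, 0.0], [-0.56, 0.45, 0.0], [-0.63, 0.36, 0.0], [-0.67, 0.25, 0.0], [-0.71, 0.14, 0.0], [-0.72, 0.03, 0.0], [-0.71, -0.09, 0.0], [-0.69, -0.2, 0.0], [-0.65, -0.31, 0.0], [-0.59, -0.41, 0.0], [-0.52, -0.5, 0.0], [-0.43, -0.57, 0.0], [-0.34, -0.64, 0.0], [-0.23, -0.68, 0.0], [-0.12, -0.71, 0.0], [-0.01, -0.72, 0.0], [0.11, -0.71, 0.0], [0.22, -0.68, -0.0], [0.33, -0.64, -0.0]]
```

Wheel is at 9.9 rad and the board is being pushed as expected. About 3.9 rad remain.

>>> play_rows(moves=[[-1,[0.05,0.72,0],[0,0,0]],[-1,[-0.07,0.72,0],[0,0,0]],[-1,[-0.18,0.7,0],[0,0,0]],[-1,[-0.29,0.66,0],[0,0,0]],[-1,[-0.39,0.6,0],[0,0,0]],[-1,[-0.48,0.53,0],[0,0,0]],[-1,[-0.56,0.45,0],[0,0,0]],[-1,[-0.63,0.36,0],[0,0,0]],[-1,[-0.67,0.25,0],[0,0,0]],[-1,[-0.71,0.14,0],[0,0,0]],[-1,[-0.72,0.03,0],[0,0,0]],[-1,[-0.71,-0.09,0],[0,0,0]]])

```text
clock: 15.28
eef_pos: [0.5743, 0.197, 0.0871]
tool_rot: [0.357, 0.934, 0.001, -0.001]
ft_force: [0.7, 5.3, 6.7]
grip_width: 0.0223
```

>>> play_rows(moves=[[-1,[-0.69,-0.2,0],[0,0,0]],[-1,[-0.65,-0.31,0],[0,0,0]],[-1,[-0.59,-0.41,0],[0,0,0]],[-1,[-0.52,-0.5,0],[0,0,0]],[-1,[-0.43,-0.57,0],[0,0,0]],[-1,[-0.34,-0.64,0],[0,0,0]],[-1,[-0.23,-0.68,0],[0,0,0]],[-1,[-0.12,-0.71,0],[0,0,0]],[-1,[0,0,0],[0,0,0]],[-1,[0,0,0],[0,0,0]]])

```text
clock: 16.12
eef_pos: [0.5744, 0.14, 0.0871]
tool_rot: [0.359, 0.933, -0.001, 0.001]
ft_force: [3.1, -1.3, 6.8]
grip_width: 0.0229
```

```bash
python3 -c "
from m import *
board('side','s6')
crank(.12,8)
im=cv2.imread('pics/s6.png'); cv2.imwrite('pics/s6z.png',cv2.resize(im[150:290,200:360],None,fx=4,fy=4,interpolation=2))
"
```

```text
side board holder xy -0.0014 -0.0308 r 0.0545 plane [0.0013 0.0059 0.05  ] n 289
red y [0.0253 0.0277 0.0334] 72 z 0.0564
t 16.17 tcp [0.5744 0.14   0.0871] psi 47.94 z [ 0.001 -0.003 -1.   ] j [ 0.24  0.51  0.02  1.08 -0.    0.97] F [ 3.7 -1.6  7.4] w 0.0223
r 0.0449 wheel mod 2pi 0.558
[[-0.01, -0.54, 0.0], [0.06, -0.54, 0.0], [0.12, -0.53, 0.0], [0.19, -0.51, 0.0], [0.24, -0.48, 0.0], [0.3, -0.45, -0.0], [0.35, -0.41, -0.0], [0.4, -0.36, -0.0]]
```

View pics/s6z.png

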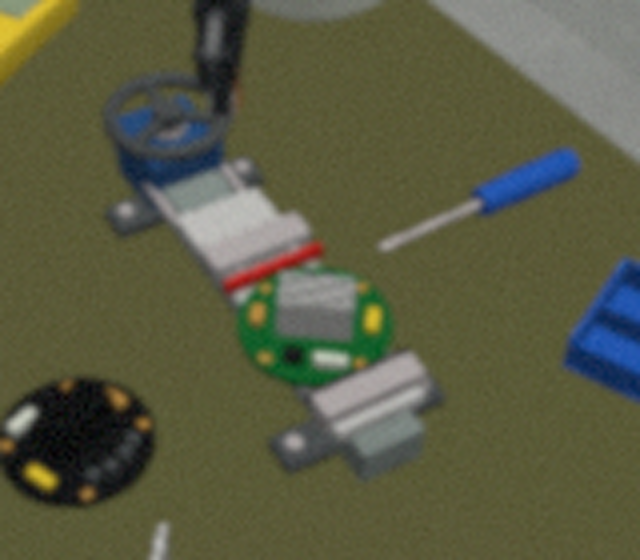

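Board is against the fixed jaw (centre y ≈ -30 mm) and the wheel is at 13.12 rad, so the pad should be about 2.6 mm in. I turn 0.72 rad more.

>>> play_rows(moves=[[-1,[-0.01,-0.54,0],[0,0,0]],[-1,[0.06,-0.54,0],[0,0,0]],[-1,[0.12,-0.53,0],[0,0,0]],[-1,[0.19,-0.51,0],[0,0,0]],[-1,[0.24,-0.48,0],[0,0,0]],[-1,[0.3,-0.45,0],[0,0,0]],[-1,[0,0,0],[0,0,0]],[-1,[0,0,0],[0,0,0]],[-1,[0,0,0],[0,0,0]],[-1,[0,0,0],[0,0,0]]])

```text
clock: 17.0
eef_pos: [0.5469, 0.124, 0.0871]
tool_rot: [0.359, 0.934, -0.001, 0.0]
ft_force: [0.7, -0.4, 7.8]
grip_width: 0.0228
```

```bash
python3 -c "
from m import *
crank(.12,1)"
```

```text
t 17.0 tcp [0.5469 0.124  0.0871] psi 47.98 z [ 0.    -0.001 -1.   ] j [ 0.22  0.46 -0.07  1.04 -0.    0.96] F [ 0.7 -0.4  7.8] w 0.0228
r 0.0444 wheel mod 2pi 1.285
[[0.3, -0.45, 0.0]]
```

Wheel is at 13.85 rad. I let go, rise and move aside to check.

>>> play_rows(moves=[[0.2,[0,0,0],[0,0,0]],[0.2,[0,0,0],[0,0,0]],[0.2,[0,0,0],[0,0,0]],[0.2,[0,0,0],[0,0,0]],[0.2,[0,0,-0.5],[0,0,0]],[0.2,[0,0,-2],[0,0,0]],[0.2,[0,0,-3],[0,0,0]],[0.2,[0,0,-3.5],[0,0,0]],[0.2,[0,0,-2],[0,0,0]],[0.2,[-1.5,-1.5,0],[0,0,0]],[0.2,[-2,-2,0],[0,0,0]],[0.2,[0,0,0],[0,0,0]]])

```text
clock: 18.0
eef_pos: [0.5501, 0.0721, 0.1971]
tool_rot: [0.36, 0.933, -0.001, 0.001]
ft_force: [-0.2, -0.0, -0.3]
grip_width: 0.0509
```

>>> play_rows(moves=[[0.2,[0,-3,0],[0,0,0]],[0.2,[0,-3,0],[0,0,0]],[0.2,[0,-2,0],[0,0,0]],[0.2,[0,0,0],[0,0,0]],[0.2,[0,0,0],[0,0,0]]])

```text
clock: 18.42
eef_pos: [0.4959, 0.0157, 0.1965]
tool_rot: [0.359, 0.933, 0.0, -0.0]
ft_force: [0.0, -0.5, -0.4]
grip_width: 0.0513
```

```bash
python3 -c "
from m import *
board('side','s7'); board('wrist','w7'); tool()"
```

```text
side board holder xy -0.0014 -0.0306 r 0.0544 plane [-0.0079 -0.0013  0.05  ] n 292
red y [0.0254 0.0285 0.0327] 70 z 0.0563
wrist board holder xy -0.0005 -0.0309 r 0.0551 plane [ 0.0003 -0.0015  0.0501] n 3904
red y [0.025  0.0284 0.0319] 602 z 0.057
handle [0.5418 0.132  0.1213] r 0.036 theta 1.3974669218241114
t 18.52 tcp [0.497  0.0165 0.1965] psi 48.03 z [ 0.001  0.    -1.   ] j [ 0.03  0.25 -0.07  1.25  0.    0.77] F [ 0.2  1.  -0.2] w 0.0513
```

View pics/w7.png

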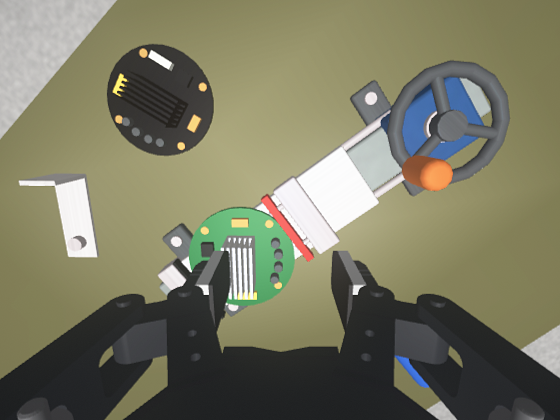

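The wrist view shows the board flat between the jaws at (242,253), the pad touching it at (288,228), and the wheel let go. One more measurement gives the gap between the pad and the jaw body.

```bash
python3 -c "
from m import *
im,d,K,W=cam('wrist'); P=cloud(d,K,W); y=np.array([.106,.994]); y/=np.linalg.norm(y); x=np.array([y[1],-y[0]]); O=np.array([.5187,-.026])
hx,hy=(P[...,:2]-O)@x,(P[...,:2]-O)@y
for a in range(22,66,1):
    s=(abs(hx)<.036)&(abs(hy*1000-a)<.5)&(d>0); print(a,s.sum(),(np.percentile(P[...,2][s],[15,50,85])*1000).round(1),np.median(im[s],axis=0))
"
```

```text
22 44 [45.2 49.4 50.5] [122.5 187.  128.5]
23 22 [50.1 53.2 54.7] [207.  186.5 139.5]
24 31 [55.4 56.4 56.9] [235. 136. 107.]
25 69 [56.4 56.9 57.6] [249. 107. 100.]
26 76 [56.1 56.9 57.8] [250. 108. 102.]
27 73 [55.9 57.1 57.7] [249. 109. 103.]
28 75 [56.2 57.1 57.9] [248. 108. 103.]
29 80 [56.3 57.1 57.7] [249. 109. 103.]
30 83 [56.2 56.9 57.8] [250. 109. 103.]
31 75 [56.  56.9 57.5] [247. 102.  96.]
32 184 [44.7 51.2 56.4] [181.5  94.   91.5]
33 68 [44.4 45.2 52.8] [253. 254. 254.]
34 66 [44.  44.9 51.5] [251. 251. 251.]
35 66 [44.2 45.1 53.1] [251. 251. 251.]
36 65 [44.6 45.2 52.5] [249. 249. 249.]
37 16 [46.4 53.5 55.1] [234.  227.5 228.5]
38 22 [ 9.2 56.4 57.3] [229.5 227.  227. ]
39 63 [57.6 58.3 59. ] [232. 226. 229.]
40 74 [58.  58.8 59.6] [245.  242.5 245.5]
41 74 [58.1 59.  59.7] [247. 245. 248.]
42 77 [58.  59.  59.6] [244. 242. 245.]
43 84 [58.3 59.  60.6] [242. 239. 243.]
44 130 [ 58.5  59.6 281.9] [243. 240. 243.]
45 271 [ 59.1 278.9 288. ] [37. 38. 37.]
46 395 [ 59.6 281.  288.5] [36. 37. 37.]
47 445 [ 59.9 281.5 288.9] [35. 37. 37.]
48 447 [ 59.7 281.1 288.8] [36. 37. 37.]
49 462 [ 59.5 281.7 289.2] [35. 37. 37.]
50 463 [ 60.1 281.3 288.7] [35. 37. 37.]
51 473 [ 59.8 281.3 288.7] [35. 37. 36.]
52 463 [ 59.9 280.8 288.5] [35. 37. 37.]
53 397 [ 59.7 278.8 286.1] [36. 38. 37.]
54 355 [ 59.4 275.  282.2] [38. 39. 37.]
55 305 [ 59.3 270.2 279.2] [39. 40. 38.]
56 261 [ 58.9 233.  276. ] [42. 41. 39.]
57 221 [ 58.8 224.  274.3] [48. 47. 42.]
58 166 [ 58.8 205.8 237. ] [76.5 75.  67.5]
59 252 [ 59.  231.6 293.7] [46. 45. 41.]
60 466 [ 60.1 286.4 295.7] [35. 36. 36.]
61 599 [209.  285.7 295.6] [34. 36. 36.]
62 663 [212.8 285.  296.2] [34. 36. 36.]
63 773 [ 58.3 282.2 295.1] [35. 37. 37.]
64 756 [225.6 282.5 295.4] [35. 37. 37.]
65 835 [232.8 283.9 295.3] [34. 36. 37.]
```

The pad ends at y ≈ 32 mm and the jaw body starts at about 38 mm. The gap is about 6 mm, so the pad is about 6 mm in, which is half way.

```bash
python3 -c "
from workcell import bot
print(bot.job_done())"
```

```text
the job is handed in; nothing more can be done
None
```

The camera board is clamped in the holder with the red pad pushed in about half way, and the job was handed in at about 18.6 s of the 64 s allowed. I laid the board on the bed at holder position (0, -12 mm). I then wound the handwheel clockwise from about 3.07 to 13.85 rad, let go and moved the arm clear.

- **Board position:** it lies flat, heatsink up, with its centre at about x = -1 mm, y = -31 mm in the holder's frame. The expected y was -30 mm. The board's top is 50 mm up, as it should be.
- **Tilt:** the wrist view gave almost none (under 0.002 rad). The coarser side view gave about 0.008 rad, well inside the 0.06 limit.
- **Pad:** the gap between pad and jaw body measured about 6 mm, which puts the pad about 6 mm in. The wheel angle gives the same figure.
- **Robot:** the wrist force was near zero after letting go.
- **Handle mismatch:** colour-based readings of the handle from the wrist camera gave its radius as 36–38 mm instead of 45 mm, because they catch the handle's side. I used the gripper's own position for the wheel angle instead.
- **Not checked:** I could not measure the force on the fixed jaw directly. With a 6 mm push and the stated spring it should be about 11 N. I did not measure the bystanders afterwards, but no contact with them was seen.

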